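Open the fume extractor's gate fully and start its fan

TASK

Get the fume extractor ready for soldering: push the orange knob on top of it so that the air gate slides past the half-open click all the way to its fully open stop, and only then press the green button right down and let it come up again. Only push and press with the fingertips or the outside of the fingers, without taking the knob between them; leave the switch pods standing on the bench where they are, do not press the red button and leave the other things alone.

Things in the scene. Friction and masses are not known exactly. Their poses are not given: they have to be found in the camera images.
- extractor: white bench fume extractor, screwed down, 180 (x) x 260 (y) x 90 mm high, with a round duct on its +x side; origin: centre of its underside. On its flat top a blue-grey air gate slides along the extractor's own +y axis between two steel rails (7 mm high, at extractor x = -67 and +81 mm) that end in low bars 88 mm either side of the centre. One, two and three black dots along the front edge (y = -30, 0, +30 mm from the centre) mark closed, half open and fully open.
- gate (a joint): travel of the air gate in m: 0 closed (covering the dark grille), 0.03 the first click (half open), 0.06 the end stop (fully open, grille uncovered). Grows as the gate moves along the extractor's +y axis. A sprung ball holds it at closed, at the first click (0.027 to 0.033) and at the stop (from 0.058); pushing it out of a click takes about 5 to 7 N, half-way between two clicks (about 0.015 and 0.045) it snaps on by itself to the next one, and let go before that it runs back.
- gate_knob (a point): centre of the top of the gate's upright orange knob, which moves with the gate: 36 mm (extractor x) wide, 12 mm (extractor y) thick, its top 130 mm above the bench. It stands on the gate's flat plate (top 94 mm above the bench, reaching 28 mm to either side of the knob along extractor y; beyond that the extractor's top, 90 mm). There is at least 45 mm of free space behind the knob along y before the low end bar (95 mm above the bench).
- fan_pod: loose grey switch pod with the green button, 80 x 80 x 28 mm, 0.5 kg; origin: centre of its underside
- fan_top (a point): centre of the top face of the round green button (36 mm diameter, 38 mm above the bench when up), which starts the extractor's fan
- fan (a joint): travel of the green push button in m: 0 up, 0.006 fully down (about 4.5 N); springs back up when released
- heater_pod: loose grey switch pod with the red button, 80 x 80 x 28 mm, 0.5 kg; origin: centre of its underside
- heater_top (a point): centre of the top face of the round red button (36 mm diameter, 38 mm above the bench when up), which switches the board heater, to be left alone
- heater (a joint): travel of the red push button in m: 0 up, 0.006 fully down (about 4.5 N); springs back up when released
- board: blue laptop circuit board with copper heat pipe, 120 x 180 x 20 mm, loose bystander; origin: centre of underside
- memory: green memory module lying flat, 30 x 130 x 4 mm, loose bystander; origin: centre of underside
- flux: small flux jar with black cap, 38 mm diameter, 45 mm tall, loose bystander; origin: centre of underside
- spool: blue solder spool standing on its flange, 64 mm diameter, 45 mm tall, loose bystander; origin: centre of underside
- driver: screwdriver with yellow handle lying flat, 160 mm long, about 30 mm thick at the handle, loose bystander; origin near its middle, on the underside
- tweezers: steel tweezers lying flat, 125 mm long, 7 mm thick, loose bystander; origin: on the underside, near the middle
Things that resemble listed ones, but are neither listed nor needed, are in the scene too. What is shaped like the heater_pod but black or turquoise is not meant.

How it is judged:
By the outcome, as a careful person would: the job done as asked, in the order asked, and still so for the second after the job is handed in, with the robot touching nothing.
It also fails if it takes over 45 s, if anything falls off the work surface, if the arm or the gripper's body presses on something with over 40 N, if the wrist force passes 120 N, or if a joint passes its speed limit or range.

ROBOT

A 6-joint arm with a two-finger parallel gripper is mounted at the origin on the work surface. World frame = base frame: x ahead of the robot, y to its left, z up, the work surface at z = 0. Lengths are in m, angles in rad, forces in N, time in s.
With the tool pointing down it reaches from about 0.3 to 0.75 m from the base axis. Payload 8.5 kg.
Tool frame: the origin (TCP) lies midway between the tips of the shut fingers; the grasp point (between the pads) lies 19 mm behind it; z points along the fingers, x is the direction in which the jaws open and shut, and the axes are right-handed (so a half turn about z gives the same grasp; the last joint's range is limited). The gripper opens to 88 mm and grips with 3 to 60 N. Pads are 18 mm wide; open, the fingers measure 123 mm over their backs; the gripper's body (75 mm by 187 mm) begins 45 mm behind the grasp point.
Start: joints at [0.927, 0.381, 1.297, -0, 1.464, -0.215], TCP at [0.229, 0.5, 0.239] pointing down, gripper open.
Joint ranges: [-3.11, 3.11], [-0.89, 2.33], [0.22, 2.48], [-1.42, 4.56], [0.17, 2.85], [-2.88, 2.88]. Speed limits (rad/s): [2.39, 2.39, 3.14, 3.14, 3.14, 3.14].

INTERFACE

Orientations are given as a unit quaternion [x, y, z, w].
In Python, from plant import * gives the robot as it stands. The module is installed in compiled form; this text tells all that it offers.
- The arm moves only by the shell command python3 -m crank 'ROWS' [FORCE]. ROWS is text: rows parted by semicolons, each of 7 numbers parted by spaces: the turn, a rotation vector about the tool's x, y, z in rad, then the shift along the tool's x, y, z in mm, then the finger opening in mm, from 0 to 88.1. In form: ax ay az tx ty tz gripper; .... A call has 1 to 12 rows; each row shifts and turns the pose as measured when the row begins, along the tool's axes as they then stand; what a row does not reach is not made up. A row lasts 1/12 s, in which the tool goes at most 41.7 mm and 7.16 degrees, less where a joint would pass 70% of its speed; a pose out of reach is approached as far as the arm can. A call with a gripper value outside its range is refused whole. The fingers move at their own pace and stop on an object; FORCE is the grip in N (left out, the last holds). Time passes only in rows, so rows that do not move let the fingers close. It gives the time, the measured TCP pose, the force and the opening at its end, in the units of the state.
- observe(): the state, without advancing time (a new reading comes with each control period).
- camera(name): name is "side" or "top" or "wrist"; returns (picture, depth): 480x640x3 uint8, blue, green, red; 480x640 float32, m along the optical axis (not along the pixel's ray), 0 where there is no reading.
- camera_info(name): a dict with "camera_matrix" (3x3 intrinsics, pixels), "distortion" ([k1, k2, p1, p2, k3] as OpenCV has them; the pictures are not rectified), "R" (3x3) and "t" (3): a world point X has camera coordinates R X + t. Camera axes: x right, y down, z forward; pixel columns grow to the right and rows downward; lengths in m; the calibration is good to about 2 mm. A picture is of the moment at which its call begins: read the wrist's pose just before it. camera_info takes no time and is no camera call; for the wrist camera it gives the pose at the moment of the call.
- finish_job(): hands the job in, once; it reports no verdict.
The state is a dict: "time": time; "joints": joint angles; "joint_velocities": joint speeds; "tau": joint torques, N m; "position": TCP position; "tcp_rot": TCP orientation; "ft_force": force on the tool from outside, world axes, zero at the start; "wrist_torque": the same for the moment, N m; "finger_gap": finger opening in m.
Only numpy, scipy, OpenCV 4.12 (cv2) and the standard library are available. Lean on these libraries where they do the work, as an engineer would, in place of code of your own. Each camera call takes 0.05 s, during which the arm holds its last target.

## Working session

There is one attempt and no reset: what is moved stays moved. The work goes in short steps, Python scripts to look and compute and a shell command to move; the robot and the scene stay as the last step left them, time stands still between calls to the robot, and variables do not carry over. Pictures are saved under pics/ and viewed, and the job is handed in when it is done.

```bash
mkdir -p pics; python3 - <<'E'
from plant import *
import cv2
s=observe();print(s)
for n in("side","top"):
    p,d=camera(n);cv2.imwrite(f"pics/{n}0.png",p);
    import numpy as np;np.save(f"pics/{n}0.npy",d)
    print(camera_info(n))
E
```

```text
{'time': 0.0, 'joints': array([ 9.26693799e-01,  3.81160487e-01,  1.29825015e+00,  1.26272912e-05,
        1.46356708e+00, -2.15290367e-01]), 'joint_velocities': array([-3.47816505e-04, -1.48892284e-03, -2.17980500e-05, -1.50539477e-04,
       -2.98373273e-04,  7.03296720e-04]), 'tau': array([ 2.60971865e-04, -4.37928236e+01, -2.24559903e+01,  7.12599163e-02,
        3.52363754e-02, -1.49775879e-04]), 'position': array([0.22851098, 0.49998155, 0.23816041]), 'tcp_rot': array([ 8.41365367e-01,  5.40466317e-01, -6.51365308e-04,  2.35288411e-04]), 'ft_force': array([-0.22755538, -0.01008612, -0.2318744 ]), 'wrist_torque': array([-0.0325409 ,  0.04803264,  0.00569365]), 'finger_gap': 0.08772383101570316}
{'camera_matrix': array([[559.11003865,   0.        , 318.60304523],
       [  0.        , 559.11003865, 244.91863427],
       [  0.        ,   0.        ,   1.        ]]), 'distortion': array([-0.08758251,  0.        ,  0.        ,  0.        ,  0.        ]), 'R': array([[-0.98229612, -0.18713873,  0.00856932],
       [-0.15115647,  0.7647427 , -0.62635479],
       [ 0.11066192, -0.61656118, -0.77949102]]), 't': array([0.5397388 , 0.1906293 , 1.43664994])}
{'camera_matrix': array([[612.29481302,   0.        , 322.0547751 ],
       [  0.        , 612.29481302, 236.10749644],
       [  0.        ,   0.        ,   1.        ]]), 'distortion': array([-0.04799503,  0.        ,  0.        ,  0.        ,  0.        ]), 'R': array([[-0.00816855, -0.99988457, -0.01281074],
       [-0.99086465,  0.00981814, -0.13450221],
       [ 0.13461246,  0.01159502, -0.99083048]]), 't': array([-0.03344174,  0.54785294,  1.72114007])}
```

View pics/side0.png

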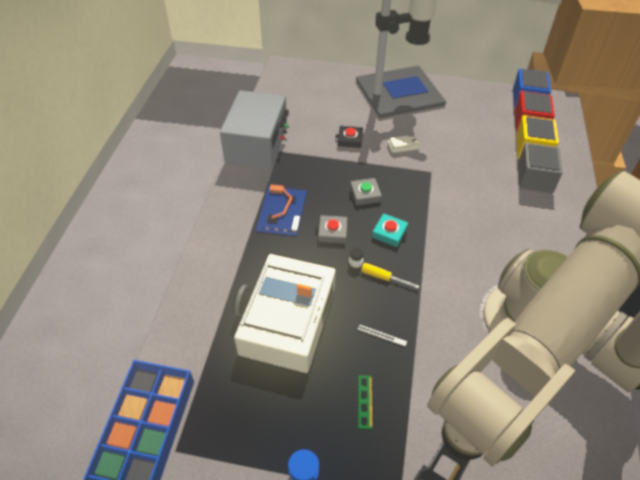

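View pics/top0.png

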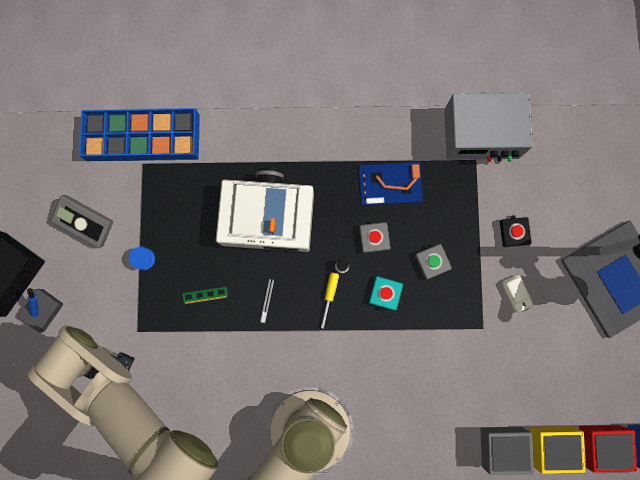

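```bash
cat > h.py <<'E'
from plant import *
import cv2, numpy as np
def w(n,u,v,z,info=None):
    c=info or camera_info(n)
    q=cv2.undistortPoints(np.array([[[u,v]]],float),c['camera_matrix'],c['distortion'])[0,0]
    r=c['R'].T@np.array([q[0],q[1],1]);o=-c['R'].T@c['t']
    return o+r*(z-o[2])/r[2]
E
python3 - <<'E'
import cv2
p=cv2.imread('pics/top0.png')
cv2.imwrite('pics/t_ext.png',cv2.resize(p[165:265,205:330],None,fx=6,fy=6,interpolation=2))
cv2.imwrite('pics/t_btn.png',cv2.resize(p[210:310,320:460],None,fx=5.5,fy=5.5,interpolation=2))
p=cv2.imread('pics/side0.png')
cv2.imwrite('pics/s_ext.png',cv2.resize(p[245:375,225:345],None,fx=4.6,fy=4.6,interpolation=2))
E
```

```text
(no output)
```

View pics/t_ext.png

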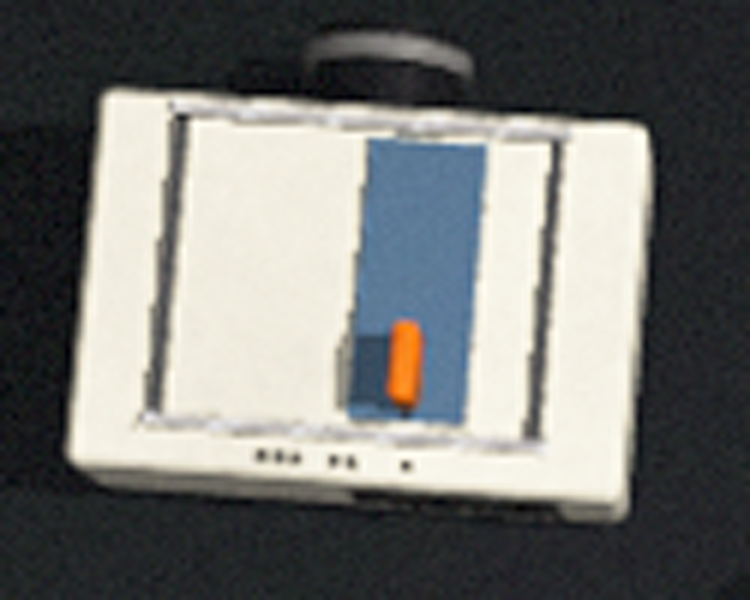

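View pics/t_btn.png

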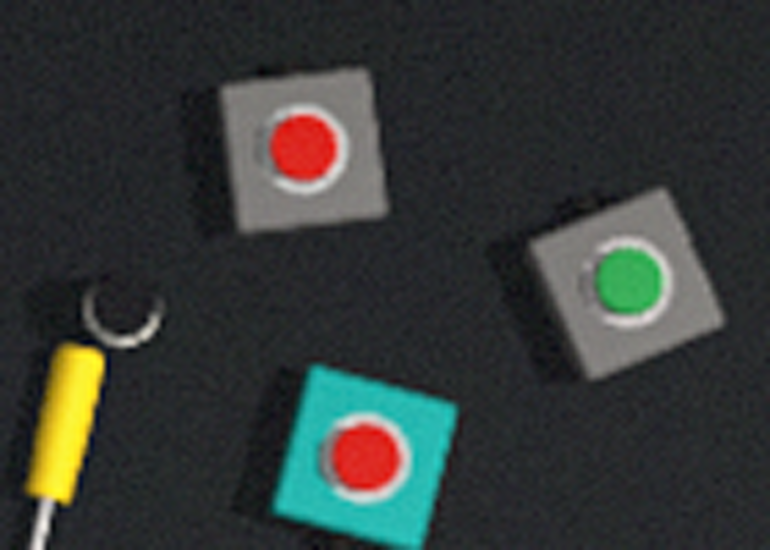

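View pics/s_ext.png

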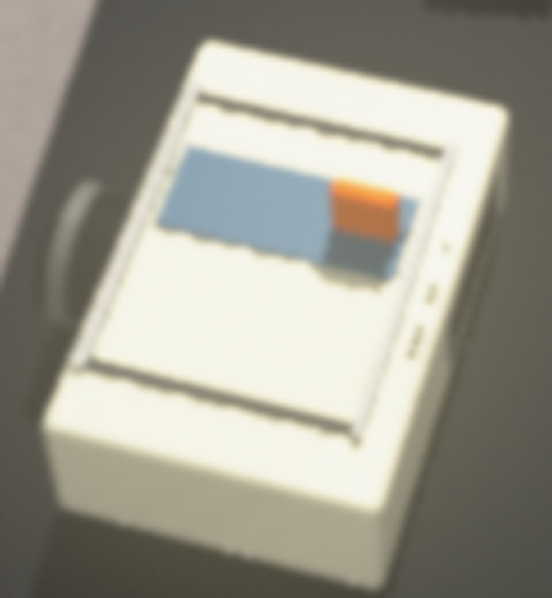

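```bash
python3 - <<'E'
from h import *
np.set_printoptions(precision=4,suppress=True)
c=camera_info('top');print('cam',-c['R'].T@c['t'])
f=lambda x,y,s,ox,oy:((x+.5)/s-.5+ox,(y+.5)/s-.5+oy)
E=lambda x,y,z:w('top',*f(x,y,6,205,165),z)
B=lambda x,y,z:w('top',*f(x,y,5.5,320,210),z)
for k,v in dict(knobtop=(405,322,.13),knobbot=(401,405,.13),knobL=(390,362,.13),knobR=(420,362,.13),dot1=(406,466,.09),dot3=(278,456,.09),dot2=(343,462,.09),railfl=(150,418,.097),railfr=(535,441,.097),railbl=(180,105,.097),railbr=(565,131,.097),cBL=(103,92,.09),cBR=(648,125,.09),cFL=(70,465,.09),cFR=(632,515,.09)).items(): print(k,E(*v))
for k,v in dict(green=(629,281,.038),red=(303,148,.038)).items(): print(k,B(*v))
S=lambda x,y,z:w('side',*f(x,y,4.6,225,245),z)
print('side knob top L,R',S(330,185,.13),S(400,195,.13))
p=cv2.imread('pics/side0.png')
print('side green',w('side',366,188,.038))
# depth check
d=np.load('pics/top0.npy')
def dep(u,v):
    c=camera_info('top');q=cv2.undistortPoints(np.array([[[u,v]]],float),c['camera_matrix'],c['distortion'])[0,0]
    z=d[int(round(v)),int(round(u))];return c['R'].T@(np.array([q[0],q[1],1])*z-c['t'])
print(dep(*f(405,355,6,205,165)),dep(*f(629,281,5.5,320,210)),dep(*f(600,300,6,205,165)))
E
```

```text
cam [ 0.3109 -0.0588  1.7786]
knobtop [0.5855 0.0966 0.13  ]
knobbot [0.5473 0.0984 0.13  ]
knobL [0.5671 0.1034 0.13  ]
knobR [0.567  0.0898 0.13  ]
dot1 [0.5244 0.0998 0.09  ]
dot3 [0.5297 0.1593 0.09  ]
dot2 [0.5266 0.1291 0.09  ]
railfl [0.5471 0.2181 0.097 ]
railfr [0.5346 0.0394 0.097 ]
railbl [0.6952 0.2059 0.097 ]
railbr [0.6807 0.0251 0.097 ]
cBL [0.7036 0.2435 0.09  ]
cBR [ 0.6846 -0.0135  0.09  ]
cFL [0.5264 0.2563 0.09  ]
cFR [ 0.5006 -0.005   0.09  ]
green [ 0.4735 -0.3569  0.038 ]
red [ 0.5447 -0.1893  0.038 ]
side knob top L,R [0.5862 0.0982 0.13  ] [0.5492 0.0973 0.13  ]
side green [ 0.4714 -0.3481  0.038 ]
[0.5706 0.0968 0.128 ] [ 0.4739 -0.3576  0.0339] [0.6004 0.0091 0.0966]
```

```bash
python3 -m crank '0 0 -0.116 0 0 0 0; 0 0 -0.116 0 0 0 0; 0 0 -0.116 0 0 0 0; 0 0 0 -28 25 0 0; 0 0 0 -28 25 0 0; 0 0 0 -28 25 0 0; 0 0 0 -28 25 0 0; 0 0 0 -28 25 0 0; 0 0 0 -28 25 0 0; 0 0 0 -28 25 0 0; 0 0 0 -28 25 0 0; 0 0 0 -28 25 0 0' 30
cat > go.py <<'E'
import sys
from h import *
from scipy.spatial.transform import Rotation as R
# usage: go.py x y z [yaw of tool x deg]
a=list(map(float,sys.argv[1:]))
s=observe();r=R.from_quat(s['tcp_rot'])
Rd=R.from_matrix(np.array([[np.cos(t:=np.radians(a[3] if len(a)>3 else 85.4)),np.sin(t),0],[np.sin(t),-np.cos(t),0],[0,0,-1.]]).T.T)
print('t',s['time'],'pos',s['position'].round(4),'F',s['ft_force'].round(2),'gap',round(s['finger_gap'],4))
print('shift mm',(1000*r.inv().apply(np.array(a[:3])-s['position'])).round(1),'turn',(r.inv()*Rd).as_rotvec().round(3))
E
python3 go.py .564 .061 .2
```

```text
time: 1.1
position: [0.4401, 0.2271, 0.2342]
tcp_rot: [0.725, 0.689, -0.005, -0.001]
ft_force: [0.2, 0.4, -0.3]
finger_gap: 0.0105
t 1.1 pos [0.4401 0.2271 0.2342] F [ 0.22  0.37 -0.27] gap 0.0105
shift mm [-159.5  132.3   34. ] turn [-0.008  0.005  0.03 ]
```

```bash
python3 -m crank '0 0 0.03 -32 26 0 0; 0 0 0 -32 26 0 0; 0 0 0 -32 26 10 0; 0 0 0 -32 26 10 0; 0 0 0 -30 26 12 0; 0 0 0 0 0 0 0; 0 0 0 0 0 0 0'
python3 go.py .564 .061 .107
```

```text
time: 1.68
position: [0.5592, 0.052, 0.2002]
tcp_rot: [0.738, 0.675, -0.005, -0.001]
ft_force: [0.0, -0.7, -0.6]
finger_gap: 0.0004
t 1.6833 pos [0.5592 0.052  0.2002] F [ 0.04 -0.74 -0.64] gap 0.0004
shift mm [ 9.9  4.9 93.1] turn [-0.01   0.006 -0.009]
```

```bash
python3 -m crank '-0.01 0.006 -0.009 5 5 25 0; 0 0 0 4 0 25 0; 0 0 0 0 0 22 0; 0 0 0 0 0 15 0; 0 0 0 0 0 5 0; 0 0 0 0 0 0 0; 0 0 0 0 0 0 0'
python3 go.py .567 .097 .107
python3 - <<'E'
from h import *
p,d=camera('side');cv2.imwrite('pics/s1.png',cv2.resize(p[225:375,205:405],None,fx=4,fy=4,interpolation=2))
p,d=camera('wrist');cv2.imwrite('pics/w1.png',p)
E
```

```text
time: 2.27
position: [0.5635, 0.0646, 0.1063]
tcp_rot: [0.734, 0.679, 0.001, 0.001]
ft_force: [0.2, 1.0, 0.3]
finger_gap: 0.0003
t 2.2667 pos [0.5635 0.0646 0.1063] F [0.23 0.96 0.26] gap 0.0003
shift mm [32.6  1.  -0.7] turn [ 0.002 -0.001  0.003]
```

View pics/s1.png

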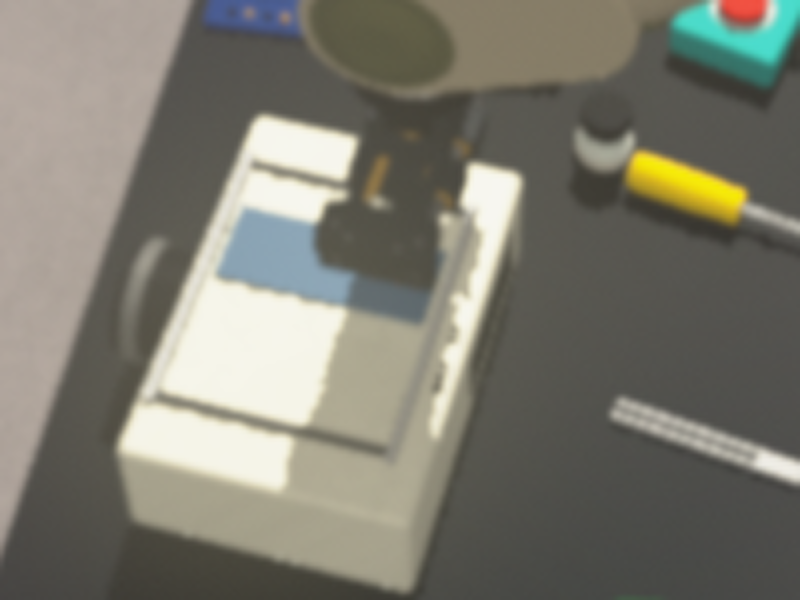

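View pics/w1.png

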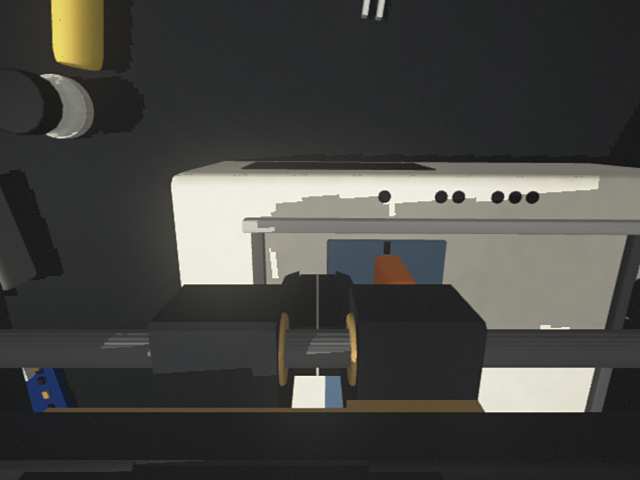

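The side view shows the gripper in front of the knob. The wrist view shows the shut fingers (column ~317) on the closed side of the orange knob (~378–412), with the gate at the one-dot mark. I'll push now.

```bash
python3 -m crank '0 0 0 6 0 0 0; 0 0 0 6 0 0 0; 0 0 0 6 0 0 0; 0 0 0 6 0 0 0; 0 0 0 6 0 0 0; 0 0 0 6 0 0 0; 0 0 0 6 0 0 0; 0 0 0 6 0 0 0'
python3 go.py .567 .097 .107
```

```text
time: 3.03
position: [0.5688, 0.1142, 0.11]
tcp_rot: [0.734, 0.679, 0.001, 0.005]
ft_force: [-0.5, -5.1, -1.2]
finger_gap: -0.0001
t 3.0333 pos [0.5688 0.1142 0.11  ] F [-0.46 -5.14 -1.19] gap -0.0001
shift mm [-17.3  -0.5   3.1] turn [0.009 0.004 0.002]
```

```bash
python3 -m crank '0 0 0 5 0 1 0; 0 0 0 5 0 1 0; 0 0 0 5 0 1 0; 0 0 0 4 0 0 0'
python3 go.py .567 .097 .107
```

```text
time: 3.37
position: [0.5707, 0.1345, 0.1076]
tcp_rot: [0.734, 0.679, 0.001, 0.006]
ft_force: [-4.9, -33.3, 4.3]
finger_gap: 0.0005
t 3.3667 pos [0.5707 0.1345 0.1076] F [ -4.94 -33.34   4.33] gap 0.0005
shift mm [-37.7  -0.8   0.9] turn [0.01  0.008 0.003]
```

Firm contact at the stop (33 N). I'll back off and look.

```bash
python3 -m crank '0 0 0 -6 0 0 0; 0 0 0 -12 0 0 0; 0 0 0 -12 0 0 0; 0 0 0 0 0 -15 0; 0 0 0 0 0 -30 0; 0 0 0 0 0 -35 0; 0 0 0 -35 0 -20 0; 0 0 0 -40 0 0 0; 0 0 0 -40 0 0 0; 0 0 0 -40 0 0 0; 0 0 0 -40 0 0 0'
python3 go.py .4735 -.356 .2
python3 - <<'E'
from h import *
p,d=camera('top');cv2.imwrite('pics/t2.png',p);cv2.imwrite('pics/t2e.png',cv2.resize(p[165:265,205:330],None,fx=6,fy=6,interpolation=2))
p,d=camera('side');cv2.imwrite('pics/s2.png',cv2.resize(p[225:375,205:405],None,fx=4,fy=4,interpolation=2))
E
```

```text
time: 4.28
position: [0.5511, -0.0946, 0.2134]
tcp_rot: [0.73, 0.683, 0.002, 0.005]
ft_force: [1.1, 0.5, 0.3]
finger_gap: 0.0003
t 4.2833 pos [ 0.5511 -0.0946  0.2134] F [1.07 0.48 0.29] gap 0.0003
shift mm [-266.   -59.9   13.9] turn [0.011 0.004 0.013]
```

View pics/t2e.png

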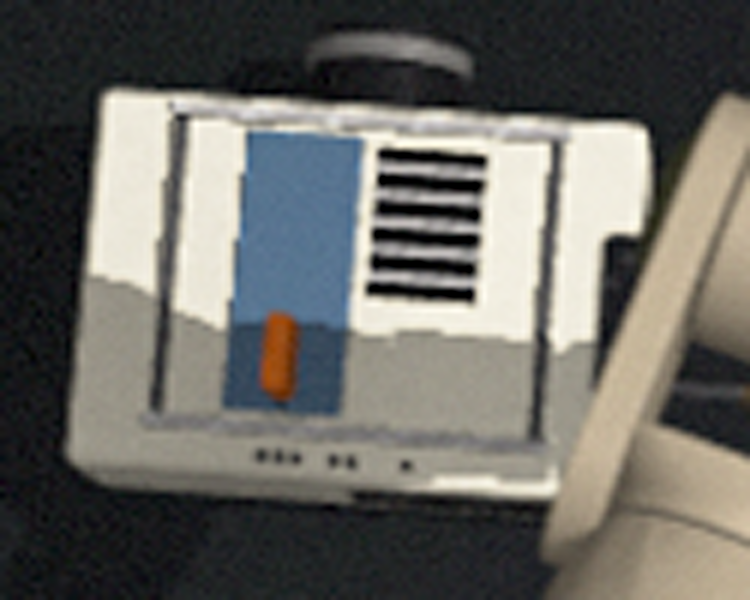

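View pics/s2.png

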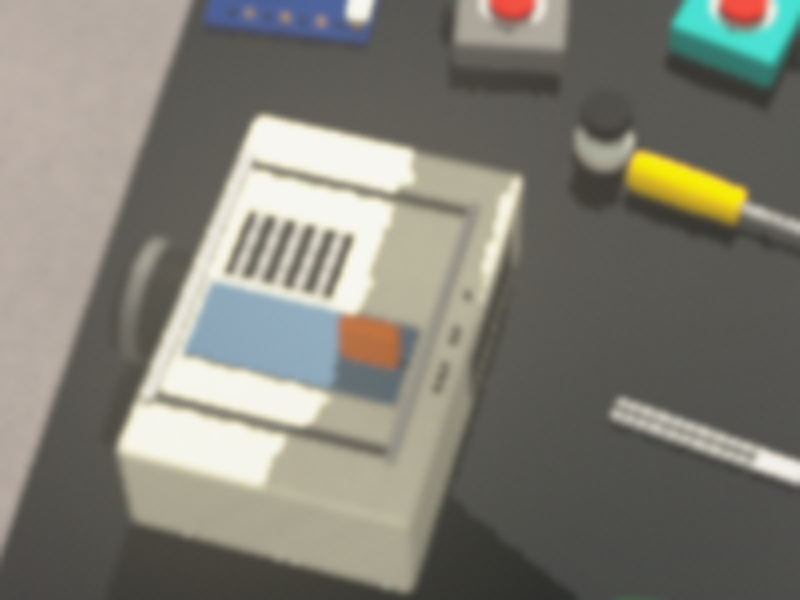

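```bash
python3 - <<'E'
from h import *
def knob(f):
    p=cv2.imread(f)[165:265,205:330];hsv=cv2.cvtColor(p,cv2.COLOR_BGR2HSV)
    m=(hsv[...,0]<18)&(hsv[...,1]>150)&(hsv[...,2]>80); m[:,105:]=0
    v,u=np.nonzero(m);print(m.sum());return w('top',u.mean()+205,v.mean()+165,.125)
a=knob('pics/top0.png');b=knob('pics/t2.png');print(a,b,np.linalg.norm(b-a))
def plate(f):
    p=cv2.imread(f)[165:265,205:330];hsv=cv2.cvtColor(p,cv2.COLOR_BGR2HSV)
    m=(hsv[...,0]>95)&(hsv[...,0]<120)&(hsv[...,1]>90)&(hsv[...,2]>80);m[30+0:]=0
    v,u=np.nonzero(m);print(m.sum());return w('top',u.mean()+205,v.mean()+165,.094)
a=plate('pics/top0.png');b=plate('pics/t2.png');print(a,b,np.linalg.norm(b-a))
E
```

```text
64
63
[0.566189   0.09728928 0.125     ] [0.57040833 0.15466207 0.125     ] 0.057527732573928556
107
137
[0.66743146 0.09124089 0.094     ] [0.67012241 0.1490906  0.094     ] 0.05791226150286974
```

```bash
python3 -m crank '0 0 0 40 0 -10 0; 0 0 0 40 0 -10 0; 0 0 0 40 0 -10 0; 0 0 0 40 0 -10 0; 0 0 0 40 0 0 0; 0 0 0 20 0 0 0;0 0 0 0 0 0 0;0 0 0 0 0 0 0'
python3 go.py .4735 -.356 .2
python3 - <<'E'
from h import *
import pickle
i=camera_info('wrist');p,d=camera('wrist');cv2.imwrite('pics/w2.png',p);pickle.dump((i,d),open('pics/w2.pkl','wb'))
E
```

```text
time: 5.05
position: [0.567, 0.1264, 0.2528]
tcp_rot: [0.736, 0.677, 0.003, 0.003]
ft_force: [0.5, -0.4, 0.4]
finger_gap: 0.0003
t 5.05 pos [0.567  0.1264 0.2528] F [ 0.48 -0.39  0.38] gap 0.0003
shift mm [-488.7  -53.2   51.8] turn [ 0.009 -0.001 -0.004]
```

View pics/w2.png

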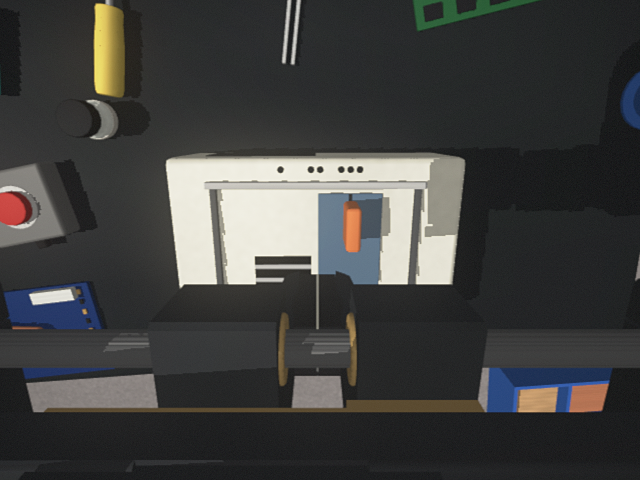

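```bash
python3 - <<'E'
import cv2
p=cv2.imread('pics/w2.png');cv2.imwrite('pics/w2c.png',cv2.resize(p[155:265,260:400],None,fx=5.5,fy=5.4,interpolation=2))
p=cv2.imread('pics/w1.png');cv2.imwrite('pics/w1c.png',cv2.resize(p[180:290,320:460],None,fx=5.5,fy=5.4,interpolation=2))
E
```

```text
(no output)
```

View pics/w2c.png

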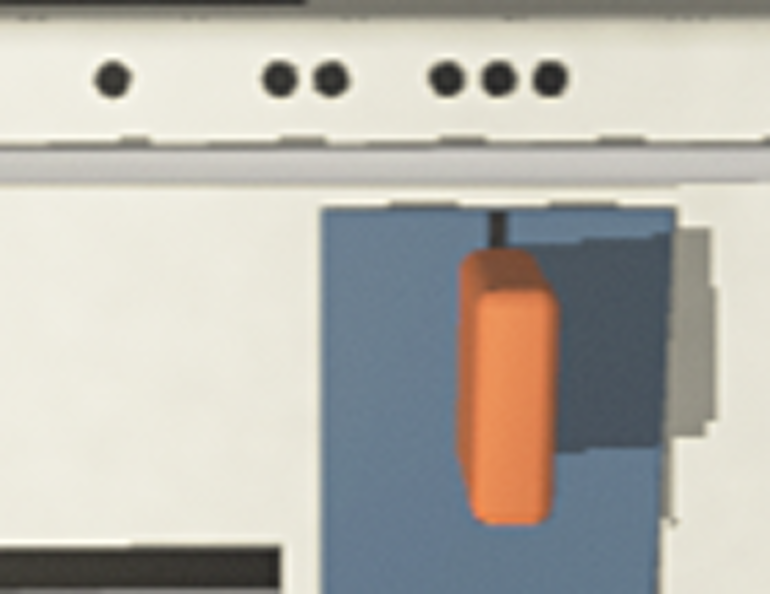

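The gate index line (crop column 498) lines up with the middle of the three dots, so the gate is fully open. I'll move to the green button.

```bash
python3 -m crank '0 0 0 -40 -4 0 0; 0 0 0 -40 -4 0 0; 0 0 0 -40 -4 0 0; 0 0 0 -40 -4 0 0; 0 0 0 -40 -4 0 0; 0 0 0 -40 -4 0 0; 0 0 0 -40 -4 0 0; 0 0 0 -40 -4 0 0; 0 0 0 -40 -4 0 0; 0 0 0 -40 -4 0 0; 0 0 0 -40 -4 0 0; 0 0 0 -20 -4 0 0'
python3 go.py .4735 -.356 .15
```

```text
time: 6.1
position: [0.4675, -0.345, 0.2494]
tcp_rot: [0.74, 0.672, 0.004, 0.001]
ft_force: [-0.2, -0.3, -0.6]
finger_gap: 0.0003
t 6.1 pos [ 0.4675 -0.345   0.2494] F [-0.2  -0.34 -0.57] gap 0.0003
shift mm [-10.7   6.3  99.4] turn [ 0.007 -0.003 -0.016]
```

```bash
python3 -m crank '0 0 -0.016 -5 30 0 0; 0 0 0 -5 30 0 0; 0 0 0 0 0 0 0; 0 0 0 0 0 0 0'
python3 - <<'E'
from h import *
import pickle
i=camera_info('wrist');p,d=camera('wrist');cv2.imwrite('pics/w3.png',p);pickle.dump((i,d),open('pics/w3.pkl','wb'))
p,d=camera('side');cv2.imwrite('pics/s3.png',cv2.resize(p[165:265,300:430],None,fx=6,fy=6,interpolation=2))
E
```

```text
time: 6.43
position: [0.5195, -0.3731, 0.2478]
tcp_rot: [0.741, 0.672, 0.003, -0.0]
ft_force: [-0.3, 0.3, -0.0]
finger_gap: 0.0005
```

View pics/w3.png

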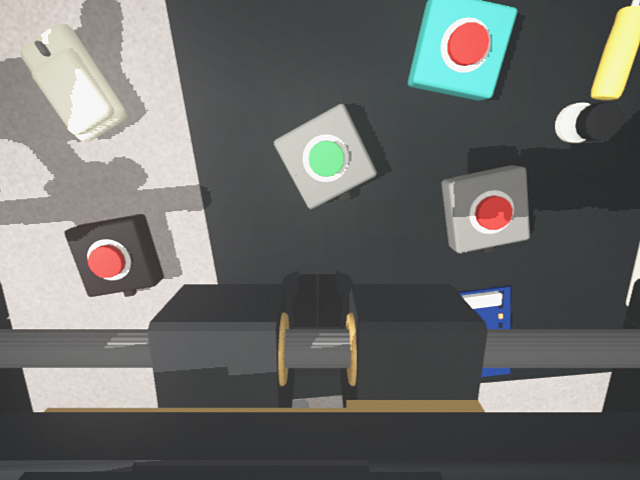

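View pics/s3.png

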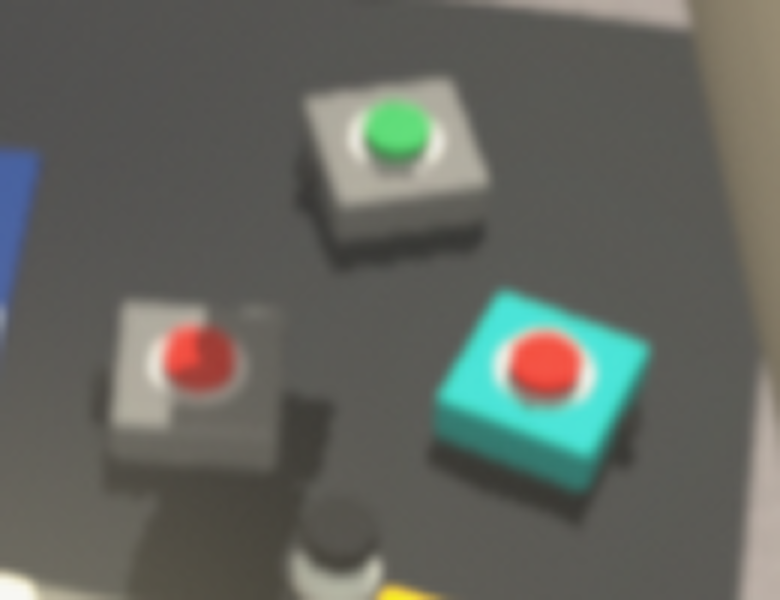

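Wrist view: green button at (326,158). Side crop: green at (398,130).

```bash
python3 - <<'E'
from h import *
import pickle
i,d=pickle.load(open('pics/w3.pkl','rb'))
print(w('wrist',326,158,.038,i), w('side',398.5/6-.5+300,128.5/6-.5+165,.038))
E
python3 go.py .4735 -.356 .08
```

```text
[ 0.47430861 -0.35863989  0.038     ] [ 0.47286578 -0.3567928   0.038     ]
t 6.5333 pos [ 0.5192 -0.3722  0.248 ] F [-0.2  -0.08 -0.68] gap 0.0005
shift mm [ 10.9 -47.7 167.9] turn [ 0.004 -0.005 -0.017]
```

```bash
python3 -m crank '0 0 -0.017 5 -24 20 0; 0 0 0 5 -24 30 0; 0 0 0 0 0 35 0; 0 0 0 0 0 35 0; 0 0 0 0 0 30 0; 0 0 0 0 0 15 0; 0 0 0 0 0 0 0; 0 0 0 0 0 0 0'
python3 go.py .4735 -.3575 .045
```

```text
time: 7.2
position: [0.4644, -0.355, 0.0832]
tcp_rot: [0.735, 0.678, 0.003, 0.004]
ft_force: [-0.8, -0.6, -0.2]
finger_gap: 0.0008
t 7.2 pos [ 0.4644 -0.355   0.0832] F [-0.81 -0.57 -0.19] gap 0.0008
shift mm [-1.7  8.9 38.3] turn [ 0.01   0.001 -0.001]
```

```bash
python3 -m crank '0.01 0 0 -2 8 15 0; 0 0 0 0 2 15 0; 0 0 0 0 0 7 0; 0 0 0 0 0 0 0; 0 0 0 0 0 0 0'
python3 go.py .4735 -.3575 .030
```

```text
time: 7.62
position: [0.4751, -0.3599, 0.0534]
tcp_rot: [0.735, 0.678, -0.001, 0.006]
ft_force: [-0.1, -0.2, -0.1]
finger_gap: 0.0004
t 7.6167 pos [ 0.4751 -0.3599  0.0534] F [-0.07 -0.17 -0.1 ] gap 0.0004
shift mm [ 2.4 -2.  23.4] turn [ 0.008  0.009 -0.002]
```

```bash
python3 -m crank '0 0 0 2 -2 6 0; 0 0 0 0 0 6 0; 0 0 0 0 0 3 0; 0 0 0 0 0 3 0; 0 0 0 0 0 3 0; 0 0 0 0 0 0 0'
python3 go.py .4735 -.3575 .030
```

```text
time: 8.12
position: [0.4738, -0.3587, 0.0346]
tcp_rot: [0.736, 0.677, -0.001, 0.009]
ft_force: [-0.4, 1.7, 3.5]
finger_gap: 0.0004
t 8.1167 pos [ 0.4738 -0.3587  0.0346] F [-0.41  1.68  3.5 ] gap 0.0004
shift mm [ 1.3 -0.5  4.5] turn [ 0.012  0.014 -0.002]
```

```bash
python3 -m crank '0 0 0 0 0 2 0; 0 0 0 0 0 2 0; 0 0 0 0 0 2 0; 0 0 0 0 0 1.5 0'
python3 go.py .4735 -.3575 .030
```

```text
time: 8.45
position: [0.4739, -0.3588, 0.0323]
tcp_rot: [0.735, 0.678, -0.001, 0.01]
ft_force: [-4.0, 4.2, 12.9]
finger_gap: 0.0006
t 8.45 pos [ 0.4739 -0.3588  0.0323] F [-3.99  4.15 12.91] gap 0.0006
shift mm [ 1.3 -0.5  2.3] turn [ 0.013  0.015 -0.001]
```

```bash
python3 -m crank '0 0 0 0 0 2 0; 0 0 0 0 0 2 0'
python3 go.py .4735 -.3575 .030
python3 -m crank '0 0 0 0 0 -4 0; 0 0 0 0 0 -6 0; 0 0 0 0 0 -15 0; 0 0 0 0 0 -30 0; 0 0 0 0 0 -35 0; 0 0 0 0 0 -35 0; 0 0 0 0 0 -35 0; 0 0 0 5 30 0 0; 0 0 0 0 30 0 0; 0 0 0 0 0 0 0; 0 0 0 0 0 0 0'
python3 - <<'E'
from h import *
import pickle
i=camera_info('wrist');p,d=camera('wrist');cv2.imwrite('pics/w4.png',p);print(observe()['position'])
p,d=camera('side');cv2.imwrite('pics/s4.png',p)
q,d=camera('top');cv2.imwrite('pics/t4.png',q);cv2.imwrite('pics/s4b.png',cv2.resize(p[165:265,300:430],None,fx=6,fy=6,interpolation=2))
E
```

```text
time: 8.62
position: [0.4739, -0.3588, 0.0322]
tcp_rot: [0.735, 0.678, -0.002, 0.011]
ft_force: [-6.2, 5.7, 21.4]
finger_gap: 0.0009
t 8.6167 pos [ 0.4739 -0.3588  0.0322] F [-6.2   5.66 21.35] gap 0.0009
shift mm [ 1.3 -0.6  2.2] turn [ 0.014  0.017 -0.   ]
time: 9.53
position: [0.5335, -0.3558, 0.2022]
tcp_rot: [0.736, 0.677, -0.001, 0.012]
ft_force: [0.7, 0.2, -0.5]
finger_gap: 0.0005
[ 0.53327607 -0.35575441  0.20199946]
```

View pics/s4b.png

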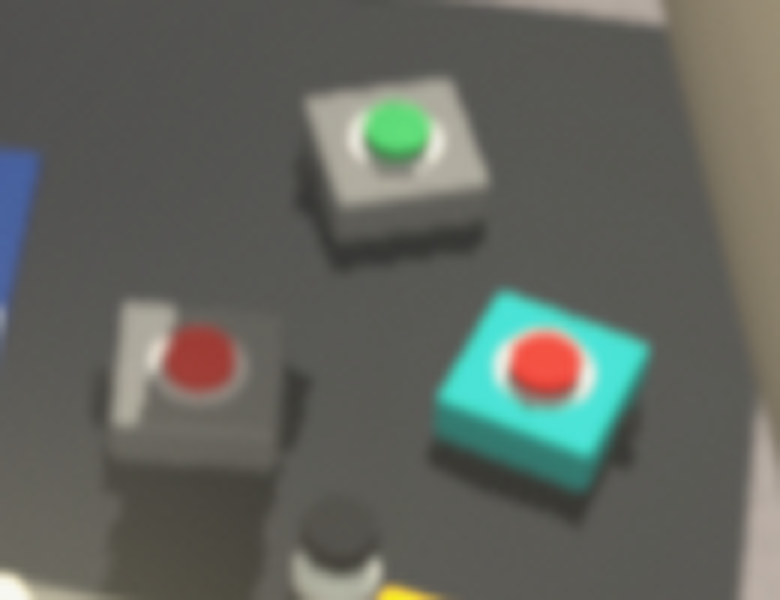

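View pics/t4.png

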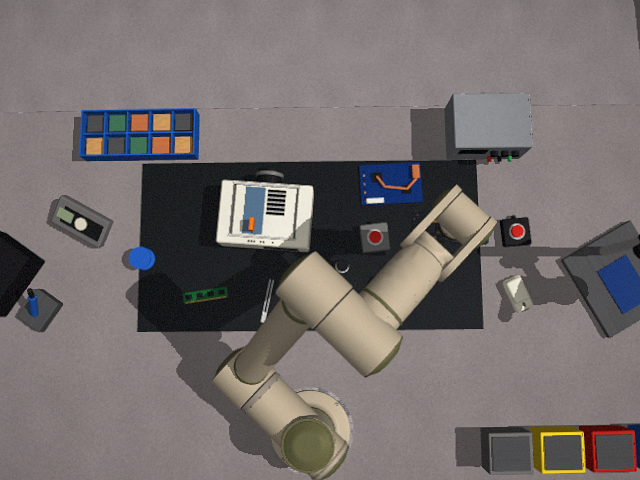

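View pics/s4.png

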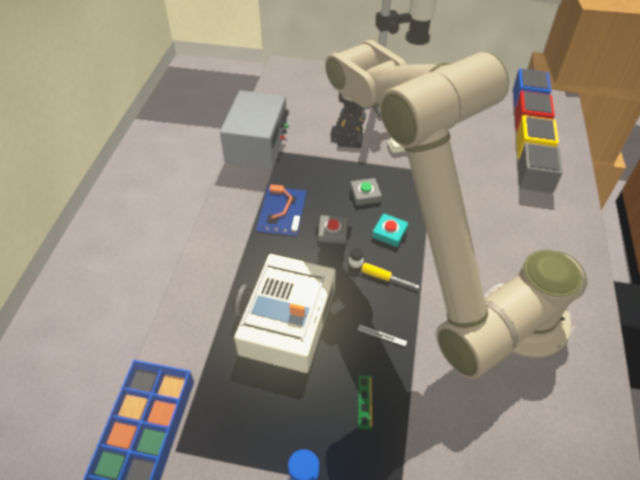

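The gate is still open at the three dots. The green button is up again, its pod hasn't moved in the side crop, and everything else looks undisturbed. The arm is clear, so I'm handing in.

```bash
python3 - <<'E'
from plant import *
print(finish_job())
E
```

```text
the job is handed in; nothing more can be done
None
```

I pushed the gate open first, then pressed the green button and let it come up, and handed the job in at about 9.7 s.

- **Gate:** I pushed the orange knob with the shut fingers, past the half-open click, until it met the stop at about 33 N. The wrist close-up shows the gate's index line level with the three dots and the grille uncovered. A coarser measurement from the top camera gave 57.5–57.9 mm of travel instead of 60 mm. I put that down to pixel resolution, because the stop force and the close-up both say fully open.
- **Green button:** I pressed it with the fingertips until it bottomed, at about 32 mm tip height and 21 N. I then lifted off, and the side view shows the button up.
- **Everything else:** In the last pictures the green-button pod sits where it was, the red button is untouched, and nothing else appears to have moved. The top view was partly blocked by the arm, so there I relied on the side view. The arm was clear of everything, with about 0 N at the wrist.

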